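Pack the brass keyed-alike set into the fitted caddy

TASK

Pack the customer's brass keyed-alike set into the grey caddy: lay the short, the medium and the long brass lock cylinder and the brass padlock flat, each in the foam pocket cut to its own size. Leave the nickel lock cylinder and the steel padlock lying where they are.

Things in the scene. Friction and masses are not known exactly. Their poses are not given: they have to be found in the camera images.
- brass_cylinder_short: yellow brass lock cylinder lying on its side on the desk, the short one: 54 mm long (its y), 26 mm wide (x), 17 mm high (z up). Origin at the centre of its underside. About 0.14 kg. Pinch it across its width at its middle, fingers along x
- brass_cylinder_medium: yellow brass lock cylinder lying on its side on the desk, the medium one: 73 mm long (its y), 26 mm wide (x), 17 mm high. Origin at the centre of its underside. About 0.19 kg
- brass_cylinder_long: yellow brass lock cylinder lying on its side on the desk, the long one: 94 mm long (its y), 26 mm wide (x), 17 mm high. Origin at the centre of its underside. About 0.24 kg
- brass_padlock: padlock with a yellow brass body and a steel shackle, lying flat on the desk: 58 mm long over all (its y), 40 mm wide (x), 16 mm high. Origin at the centre of the underside of this 58 x 40 mm outline; the body reaches from y = -29 to +5 mm, so its middle, where to pinch it across x, is at y = -12 mm; the 6 mm thick shackle reaches on to y = +29 mm. About 0.17 kg
- nickel_cylinder: silvery nickel lock cylinder, otherwise the same as the medium brass one (73 x 26 x 17 mm): belongs to another order, to be left alone. Origin at the centre of its underside
- steel_padlock: padlock with a silvery steel body, otherwise the same as the brass one (58 x 40 x 16 mm): belongs to another order, to be left alone. Origin as for the brass padlock
- nest_short: black foam insert, 69 (x) by 130 (y) mm, fixed in the caddy, with the short cylinder's pocket: 70 mm long (y), 42 mm wide (x), centred, blue floor. Origin at the centre of its underside, 4 mm above the desk; pocket floor 4 mm, foam top 14 mm above the origin. A finger channel as deep as the pocket, 40 mm wide in y, crosses its middle along x
- nest_medium: the same kind of insert with the medium cylinder's pocket, 89 mm long (y), 42 mm wide (x); finger channel 40 mm wide; origin and heights as nest_short. The four inserts lie side by side along x, 70.5 mm from middle to middle, in an order that differs from start to start
- nest_long: the same kind of insert with the long cylinder's pocket, 110 mm long (y), 42 mm wide (x); finger channel 40 mm wide; origin and heights as nest_short. The caddy round the inserts is a low grey tray fixed on the desk, 290 x 140 mm, rim 11 mm high, with a wire grip at each end (336 mm over the grips)
- nest_padlock: the same kind of insert with the padlock's pocket, 74 mm long (y), 56 mm wide (x), its floor marked with a padlock's outline in blue; finger channel 60 mm wide; origin (centre of the pocket) and heights as nest_short. The padlock fits either way round

How it is judged:
At the end, for the whole second after the job is handed in: Each brass piece lies flat on the floor of its own pocket (middle within 14 mm of the insert's middle, underside within 4 mm of the floor, tilt under 0.15 rad, turned under 0.35 rad), released and at rest; the nickel cylinder and steel padlock are within 30 mm of their starts (horizontal distance between brass_cylinder_short and nest_short below 0.014 m and z of brass_cylinder_short in the frame of nest_short below 0.008 m and angle between each of brass_cylinder_short, brass_cylinder_medium, brass_cylinder_long, brass_padlock's own z axis and vertical below 0.15 rad and angle between the y axis of brass_cylinder_short and the y axis of nest_short, either way round below 0.35 rad and linear speed of each of brass_cylinder_short, brass_cylinder_medium, brass_cylinder_long, brass_padlock below 0.02 m/s and horizontal distance between brass_cylinder_medium and nest_medium below 0.014 m and z of brass_cylinder_medium in the frame of nest_medium below 0.008 m and angle between the y axis of brass_cylinder_medium and the y axis of nest_medium, either way round below 0.35 rad and horizontal distance between brass_cylinder_long and nest_long below 0.014 m and z of brass_cylinder_long in the frame of nest_long below 0.008 m and angle between the y axis of brass_cylinder_long and the y axis of nest_long, either way round below 0.35 rad and horizontal distance between brass_padlock and nest_padlock below 0.014 m and z of brass_padlock in the frame of nest_padlock below 0.008 m and angle between the y axis of brass_padlock and the y axis of nest_padlock, either way round below 0.35 rad and distance of each of nickel_cylinder, steel_padlock from where it was at the start of the episode below 0.03 m); the robot touches nothing.
It fails at once if the nickel cylinder is taken up or pushed away from its place (more than 30 mm) (distance of nickel_cylinder from where it was at the start of the episode above 0.03 m).
It fails at once if the steel padlock is taken up or pushed away from its place (more than 30 mm) (distance of steel_padlock from where it was at the start of the episode above 0.03 m).
It also fails if it takes over 86 s, if anything falls off the work surface, if the arm or the gripper's body presses on something with over 40 N, if the wrist force passes 120 N, or if a joint passes its speed limit or range.

ROBOT

A 7-joint arm with a two-finger parallel gripper is mounted at the origin on a cart in front of the work surface, level with it; the furniture and walls round the work are solid. World frame = base frame: x ahead of the robot, y to its left, z up, the work surface at z = 0. Lengths are in m, angles in rad, forces in N, time in s.
With the tool pointing down it reaches from about 0.4 to 0.85 m from the base axis. Payload 4.5 kg.
Tool frame: the origin (TCP) lies midway between the tips of the shut fingers; the grasp point (between the pads) lies r.grip_point_offset behind it (r.grip_point_offset is the distance from the TCP to the grasp point, in m); z points along the fingers, y is the line along which they close (so a half turn about z gives the same grasp; the last joint's range is limited). The gripper opens to 88 mm and grips with 3 to 60 N. Pads are 18 mm wide; open, the fingers measure 123 mm over their backs; the gripper's body (75 mm by 187 mm) begins 45 mm behind the grasp point.
Start: joints at [1.218, 0.689, -0.195, 1.565, 0.157, 0.902, -0.215], TCP at [0.236, -0.579, 0.239] pointing down, gripper open.
Joint ranges: [-3.01, 3.01], [-0.46, 2.08], [-1.47, 1.51], [0.13, 2.56], [-1, 4.14], [0.04, 2.09], [-2.66, 2.66]. Speed limits (rad/s): [2.57, 2.57, 3.14, 3.14, 3.14, 3.14, 3.14].

INTERFACE

Orientations are given as a unit quaternion [x, y, z, w].
In Python, from plant import r gives the robot as it stands.
- The arm moves only by the shell command python3 -m jog 'ROWS' [FORCE]. ROWS is JSON, a list of rows, each an object of numbers: "wx", "wy", "wz": the turn, a rotation vector about the world's x, y, z as a fraction of full scale; "dx", "dy", "dz": the shift along the world's x, y, z as a fraction of full scale; "hand": the closure, from 0 (fully open) to 1 (shut). In form: [{"wx": .., "wy": .., "wz": .., "dx": .., "dy": .., "dz": .., "hand": ..}, ...]. A call has 1 to 5 rows; each row shifts and turns the commanded pose from where the row before left it; what a row does not reach is not made up. Full scale, the value 1, is 0.25 m for a shift and 2 rad for a turn. A row lasts 1/12 s, in which the tool goes at most 41.7 mm and 7.16 degrees, less where a joint would pass 70% of its speed; a pose out of reach is approached as far as the arm can. A call with a number of a shift or a turn outside -1 to 1 is refused whole. A call with a gripper value outside its range is refused whole. The fingers move at their own pace and stop on an object; FORCE is the grip in N (left out, the last holds). Time passes only in rows, so rows that do not move let the fingers close. It gives the time, the measured TCP pose, the force, the opening and the grip force at its end, in the units of the state.
- r.get_state(): the state, without advancing time (a new reading comes with each control period).
- r.snapshot(name): name is "scene" or "top" or "wrist"; returns the picture (420x560x3 uint8, red, green, blue); there is no depth.
- r.camera_info(name): a dict with "mtx" (3x3 intrinsics, pixels), "R" (3x3) and "t" (3): a world point X has camera coordinates R X + t. Camera axes: x right, y down, z forward; pixel columns grow to the right and rows downward; lengths in m; the calibration is good to about 2 mm. The wrist camera is an equidistant fisheye: a pixel r from the principal point sees the ray r / f radians off the axis. A picture is of the moment at which its call begins: read the wrist's pose just before it. camera_info takes no time and is no camera call; for the wrist camera it gives the pose at the moment of the call.
- r.finish_job(): hands the job in; it is judged then, once.
Trained networks look in the newest picture that a camera, given by its name, has taken for a name from the list of things; names that differ only in an ending like _2 or _b are one class to them, and where a whole thing is asked for, a point or a joint stands for the part that bears it (a point fixed in the world has none). Each returns a list of dicts, best first, with "p" (0 to 1); they miss things now and then, are a little off and sometimes report something else, mostly with a low value. They report only what shows in the picture. A call takes as long as a camera call.
- r.search_frame(camera, query): "bbox" ([left, top, right, bottom] in pixels, round what is visible of it).
- r.masks_of(camera, query): "region" (420x560 bool, what is visible of it) and "bbox" ([left, top, right, bottom] in pixels, round what is visible of it).
The state is a dict: "clock": time; "q": joint angles; "qd": joint speeds; "joint_torque": joint torques, N m; "tool_pos": TCP position; "eef_rot": TCP orientation; "contact_force": force on the tool from outside, world axes, zero at the start; "moment": the same for the moment, N m; "opening": opening from 0.0 (shut) to 1.0 (fully open); "finger_force": force on a finger pad.
Only numpy, scipy, OpenCV 4.12 (cv2) and the standard library are available. Lean on these libraries where they do the work, as an engineer would, in place of code of your own. Each camera call takes 0.05 s, during which the arm holds its last target. There are 200 camera calls.

## Working session

There is one attempt and no reset: what is moved stays moved. The work goes in short steps, Python scripts to look and compute and a shell command to move; the robot and the scene stay as the last step left them, time stands still between calls to the robot, and variables do not carry over. Pictures are saved under pics/ and viewed, at most 14 in all, crops included, and the job is handed in when it is done.

```bash
mkdir -p pics; ls; python3 - <<'E'
from plant import r
import cv2
s=r.get_state(); print({k:(v if not hasattr(v,'round') else v) for k,v in s.items()}); print(r.grip_point_offset)
for n in ["scene","top"]:
    im=r.snapshot(n); cv2.imwrite(f"pics/{n}0.png",im[:,:,::-1])
    c=r.camera_info(n); print(n,c)
    for q in ["brass_cylinder_short","brass_cylinder_medium","brass_cylinder_long","brass_padlock","nickel_cylinder","steel_padlock","nest_short","nest_medium","nest_long","nest_padlock"]:
        print(n,q,[(round(d['p'],2),[int(x) for x in d['bbox']]) for d in r.search_frame(n,q)[:3]])
E
```

```text
pics
{'clock': 0.0, 'q': array([ 1.2177776 ,  0.6900188 , -0.19451325,  1.56632435,  0.15724397,
        0.90252681, -0.21511867]), 'qd': array([ 2.07342461e-03, -1.98011124e-04,  2.65165603e-04,  2.71533215e-06,
       -1.43135062e-03, -5.48397583e-04, -1.92344089e-03]), 'joint_torque': array([ 3.96849364e-04, -5.27560437e+01, -1.26677223e+00, -1.53428900e+01,
       -5.26194088e-02,  6.58022487e-03,  1.73735693e-04]), 'tool_pos': array([ 0.23550133, -0.57824279,  0.23789354]), 'eef_rot': array([ 9.81351510e-01,  1.92219455e-01, -2.27746424e-04, -9.18187780e-04]), 'contact_force': array([-0.0199251 , -0.60837462,  0.96454766]), 'moment': array([0.03398613, 0.02388381, 0.00610151]), 'finger_force': 0.0, 'opening': 1.0014896476517479}
0.0187
scene {'mtx': array([[524.96672724,   0.        , 271.49437193],
       [  0.        , 524.96672724, 217.30281492],
       [  0.        ,   0.        ,   1.        ]]), 'R': array([[ 0.53876733, -0.84223331, -0.01930827],
       [-0.40518336, -0.23896099, -0.88245345],
       [ 0.73861777,  0.48326048, -0.4700033 ]]), 't': array([-0.3919664 ,  0.2
[... 810 characters left out ...]
62],
       [ 0.2225067 , -0.01421622, -0.97482751]]), 't': array([-0.0815596 ,  0.56304946,  0.80995604])}
top brass_cylinder_short [(0.7, [275, 162, 304, 181]), (0.7, [132, 142, 202, 184])]
top brass_cylinder_medium [(0.91, [334, 159, 374, 171])]
top brass_cylinder_long [(0.62, [330, 204, 379, 222])]
top brass_padlock [(0.57, [283, 263, 315, 285])]
top nickel_cylinder [(0.73, [279, 205, 314, 227])]
top steel_padlock []
top nest_short [(0.92, [141, 209, 212, 259])]
top nest_medium [(0.57, [129, 140, 199, 186])]
top nest_long [(0.57, [146, 247, 222, 291]), (0.51, [349, 251, 380, 276]), (0.18, [276, 208, 315, 229])]
top nest_padlock [(0.85, [132, 177, 208, 222]), (0.23, [335, 157, 375, 173])]
```

```bash
python3 - <<'E'
import cv2
im=cv2.imread("pics/top0.png")[120:310,110:410]; cv2.imwrite("pics/t0c.png",cv2.resize(im,None,fx=2.66,fy=2.66,interpolation=cv2.INTER_CUBIC))
E
```

```text
(no output)
```

View pics/t0c.png

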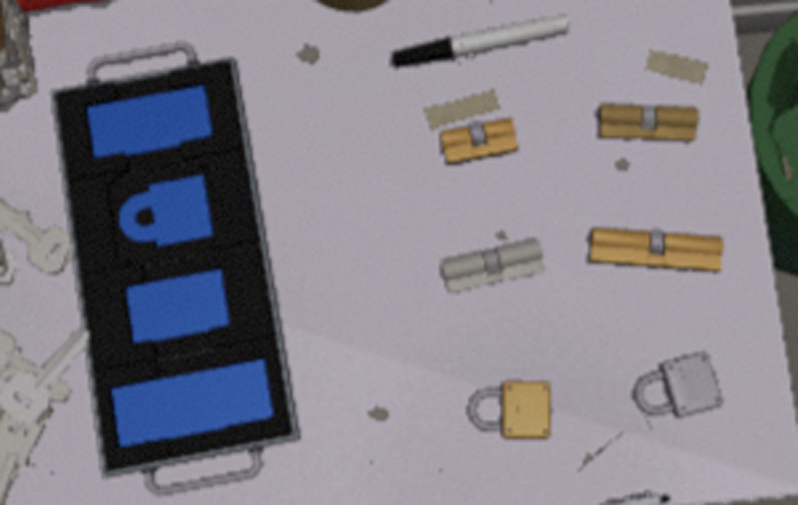

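View pics/scene0.png

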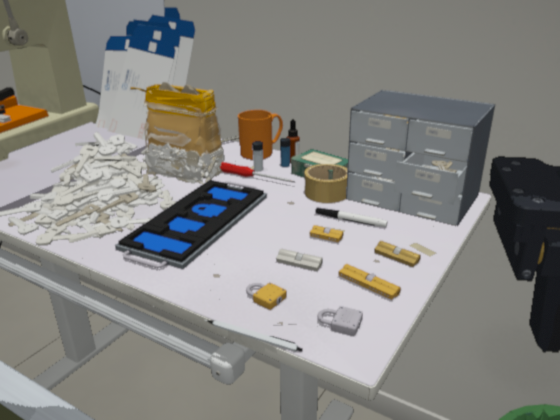

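The top crop shows the caddy at left. From top to bottom its pockets are medium, padlock, short and long. The brass pieces are short (full-frame ~290,172), medium (~354,165), long (~355,213) and padlock (~300,273). Nickel is at ~297,218 and the steel padlock at ~365,264. The drawer cabinet stands at the far right, beyond the pen.

```bash
cat > h.py <<'E'
import numpy as np, cv2
from plant import r
def unproj(n,px,z,c=None):
    c=c or r.camera_info(n); px=np.atleast_2d(px).astype(float)
    d=np.c_[px,np.ones(len(px))]@np.linalg.inv(c["mtx"]).T@c["R"]
    C=-c["R"].T@c["t"]; return (C+d*((z-C[2])/d[:,2])[:,None])[:,:2]
def rect(n,mask,z):
    # min-area rectangle, in mm, of the biggest blob laid on plane z: centre, long, short, angle of long axis (deg from +y, ccw)
    cs,_=cv2.findContours(mask.astype(np.uint8),cv2.RETR_EXTERNAL,cv2.CHAIN_APPROX_NONE)
    k=max(cs,key=cv2.contourArea)[:,0]
    P=(unproj(n,k,z)*1000).astype(np.float32)
    b=cv2.boxPoints(cv2.minAreaRect(P)); e=[b[1]-b[0],b[2]-b[1]]
    L=max(e,key=np.linalg.norm); a=np.degrees(np.arctan2(L[1],L[0]))-90; a=(a+90)%180-90
    return b.mean(0).round(1),sorted(round(float(np.linalg.norm(x)),1) for x in e),round(float(a),1)
BOX={"short":(265,150,312,186,'b'),"medium":(328,150,380,178,'b'),"long":(325,198,387,226,'b'),"padl":(280,255,322,290,'p'),
 "nickel":(270,203,320,233,'p'),"steel":(342,246,386,282,'p')}
E
python3 - <<'E'
from h import *
im=cv2.imread("pics/top0.png"); hsv=cv2.cvtColor(im,cv2.COLOR_BGR2HSV); g=im.astype(int)
c=r.camera_info("top"); print("cam",-c["R"].T@c["t"])
bg=cv2.medianBlur(im,61).astype(int)
diff=np.abs(g-bg).max(2)>28
for k,(a,b,cx,d,t) in BOX.items():
    m=np.zeros(im.shape[:2],bool); 
    s=hsv[b:d,a:cx,1]>90; m[b:d,a:cx]=s if t=='b' else diff[b:d,a:cx]
    if t=='b': m=cv2.morphologyEx(m.astype(np.uint8),cv2.MORPH_CLOSE,np.ones((9,9)))
    print(k,rect("top",m,.012))
blue=((hsv[:,:,0]>100)&(hsv[:,:,0]<125)&(hsv[:,:,1]>130)).astype(np.uint8); blue[:,:110]=0;blue[:,240:]=0;blue[:130]=0;blue[310:]=0
n,l,st,ce=cv2.connectedComponentsWithStats(blue)
for i in range(1,n):
    if st[i,4]>200: print("blue",rect("top",l==i,.008))
dark=((g.max(2)<75)|(blue>0)); dark[:,:120]=0;dark[:,235:]=0;dark[:130]=0;dark[310:]=0
dark=cv2.morphologyEx(dark.astype(np.uint8),cv2.MORPH_OPEN,np.ones((5,5)))
print("foam",rect("top",dark,.018))
cv2.imwrite("pics/m.png",dark*255)
E
```

```text
cam [ 0.35807365 -0.1238758   0.91440883]
short (array([ 625.8, -174.3], dtype=float32), [24.4, 53.5], 6.0)
medium (array([ 627.6, -300.8], dtype=float32), [23.9, 69.0], -8.4)
long (array([ 531.7, -293.5], dtype=float32), [24.7, 94.4], -10.0)
padl (array([ 427.1, -174.9], dtype=float32), [40.9, 59.9], -5.6)
nickel (array([ 532. , -173.4], dtype=float32), [26.7, 75.2], 7.0)
steel (array([ 431.5, -292.4], dtype=float32), [41.4, 61.9], 8.2)
blue (array([665.6,  68.4], dtype=float32), [46.6, 92.2], 5.3)
blue (array([595.1,  61. ], dtype=float32), [50.3, 68.3], 4.6)
blue (array([524.8,  54.8], dtype=float32), [46.1, 74.3], 5.5)
blue (array([454.4,  48. ], dtype=float32), [45.9, 112.8], 5.5)
foam (array([559.6,  56.5], dtype=float32), [132.8, 283.7], -84.5)
```

```bash
python3 - <<'E'
from h import *
print((unproj("scene",[(354,188),(443,218),(490,195),(325,199)],0)*1000).round())
c=r.camera_info("wrist"); print(-c["R"].T@c["t"], c["R"], c["mtx"])
E
```

```text
[[ 836. -133.]
 [ 798. -329.]
 [ 941. -380.]
 [ 760. -106.]]
[ 0.3010942  -0.55172327  0.38500504] [[ 3.76923415e-01 -9.26244390e-01 -2.62348671e-04]
 [-8.90754066e-01 -3.62558702e-01  2.74059083e-01]
 [-2.53940805e-01 -1.03065597e-01 -9.61712821e-01]] [[325.1922621    0.         276.23425672]
 [  0.         325.1922621  215.00094853]
 [  0.           0.           1.        ]]
```

View pics/top0.png

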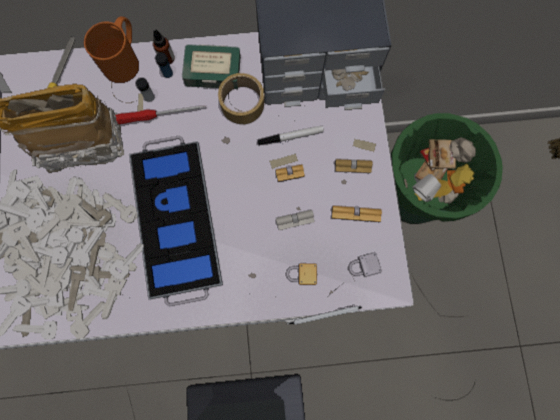

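The full top view confirms the layout. An open drawer of the cabinet (knob ~352,106) faces the medium cylinder (354,165), so I check that clearance.

```bash
python3 - <<'E'
from h import *
c=r.camera_info("scene"); im=cv2.imread("pics/scene0.png")
for px in [(352,106),(325,98),(382,97)]:
  for z in (.03,.06,.09,.12,.15):
    p=unproj("top",[px],z)[0]; X=c["R"]@[*p,z]+c["t"]; u=c["mtx"]@X/X[2]; print(px,z,(p*1000).round(),u[:2].round())
    cv2.circle(im,(int(u[0]),int(u[1])),1,(0,0,255),-1)
cv2.imwrite("pics/cab.png",cv2.resize(im[85:285,300:500],None,fx=3,fy=3,interpolation=cv2.INTER_CUBIC))
E
```

```text
(352, 106) 0.03 [ 745. -311.] [426. 213.]
(352, 106) 0.06 [ 732. -305.] [422. 199.]
(352, 106) 0.09 [ 719. -298.] [418. 186.]
(352, 106) 0.12 [ 706. -292.] [413. 171.]
(352, 106) 0.15 [ 693. -286.] [409. 155.]
(325, 98) 0.03 [ 768. -260.] [402. 201.]
(325, 98) 0.06 [ 754. -255.] [399. 189.]
(325, 98) 0.09 [ 740. -251.] [395. 175.]
(325, 98) 0.12 [ 726. -246.] [391. 162.]
(325, 98) 0.15 [ 712. -241.] [387. 147.]
(382, 97) 0.03 [ 758. -373.] [464. 218.]
(382, 97) 0.06 [ 745. -365.] [460. 205.]
(382, 97) 0.09 [ 731. -356.] [455. 190.]
(382, 97) 0.12 [ 718. -348.] [450. 175.]
(382, 97) 0.15 [ 704. -339.] [445. 159.]
```

View pics/cab.png

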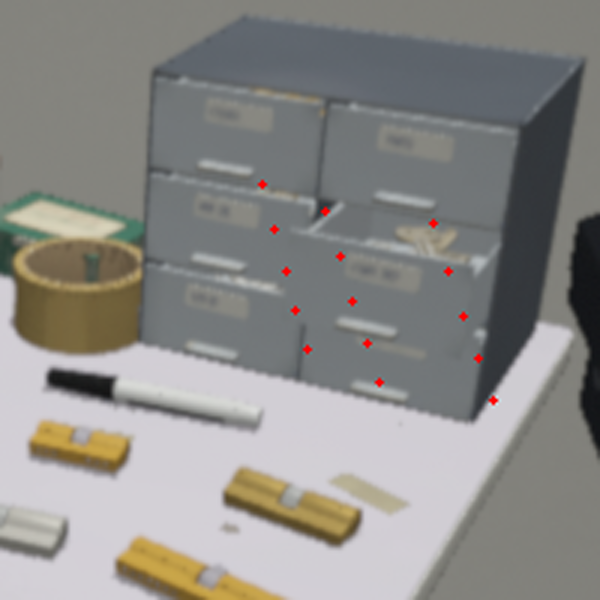

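The knob sits at x≈0.735, z≈0.06. The hand edge at the medium's middle would reach x≈0.726, so I'll pinch that one with the tool shifted toward −x. I start with the long cylinder.

```bash
cat >> h.py <<'E'
def go(x,y,z,a):
    # remaining shift and turn in full-scale units to TCP (mm) with tool y at angle a deg
    from scipy.spatial.transform import Rotation as R
    s=r.get_state(); M=R.from_quat(s["eef_rot"]); m=M.as_matrix(); ya=np.degrees(np.arctan2(m[1,1],m[0,1]))
    tilt=R.from_matrix(m@np.array([[1,0,0],[0,-1,0],[0,0,-1.]])).as_rotvec()
    d=(np.array([x,y,z])/1000-s["tool_pos"])/.25
    e=(a-ya+180)%360-180
    zt=m[:,2]; w=np.cross(zt,[0,0,-1])/2
    print("t",round(s["clock"],2),"pos",(s["tool_pos"]*1000).round(1),"d",d.round(3),"wz",round(np.radians(e)/2,3),"wx,wy",w[:2].round(3),"q7",s["q"][6].round(2),"open",round(s["opening"]*88,1),"f",s["contact_force"].round(1),round(s["finger_force"],1))
E
A='[{"dx":0.1,"dy":0.1,"dz":-0.045,"wz":0.05},{"dx":0.1,"dy":0.1,"dz":-0.045,"wz":0.05},{"dx":0.1,"dy":0.1,"dz":-0.045,"wz":0.05},{"dx":0.1,"dy":0.1,"dz":-0.045,"wz":0.05},{"dx":0.1,"dy":0.1,"dz":-0.045,"wz":0.05}]' ; unset A
python3 -m jog '[{"dx":0.1,"dy":0.1,"dz":-0.045,"wz":0.05},{"dx":0.1,"dy":0.1,"dz":-0.045,"wz":0.05},{"dx":0.1,"dy":0.1,"dz":-0.045,"wz":0.05},{"dx":0.1,"dy":0.1,"dz":-0.045,"wz":0.05},{"dx":0.1,"dy":0.1,"dz":-0.045,"wz":0.05}]' 30
python3 -c "from h import *; go(531.7,-293.5,80,-10)"
```

```text
t 1.1 pos [ 235.8 -578.8  238.8] d [ 1.184  1.141 -0.635] wz 0.505 wx,wy [0. 0.] q7 -0.22 open 87.8 f [-0.2  0.2 -0.3] 0.0invalid input
```

```bash

python3 -m jog '[{"wx":0,"wy":0,"wz":0.05,"dx":0.1,"dy":0.1,"dz":-0.045,"hand":0},{"wx":0,"wy":0,"wz":0.05,"dx":0.1,"dy":0.1,"dz":-0.045,"hand":0},{"wx":0,"wy":0,"wz":0.05,"dx":0.1,"dy":0.1,"dz":-0.045,"hand":0},{"wx":0,"wy":0,"wz":0.05,"dx":0.1,"dy":0.1,"dz":-0.045,"hand":0},{"wx":0,"wy":0,"wz":0.05,"dx":0.1,"dy":0.1,"dz":-0.045,"hand":0}]' 30
python3 -c "from h import *; go(531.7,-293.5,80,-10)"
```

```text
clock: 1.52
tool_pos: [0.3618, -0.4528, 0.1823]
eef_rot: [0.902, 0.431, 0.0, 0.0]
contact_force: [0.4, -0.2, 0.1]
opening: 1.003
finger_force: 0.0
t 1.52 pos [ 361.8 -452.8  182.3] d [ 0.68   0.637 -0.409] wz 0.253 wx,wy [0. 0.] q7 -0.14 open 88.2 f [ 0.4 -0.2  0.1] 0.0
```

```bash

python3 -m jog '[{"wx":0,"wy":0,"wz":0.036,"dx":0.097,"dy":0.091,"dz":-0.06,"hand":0},{"wx":0,"wy":0,"wz":0.036,"dx":0.097,"dy":0.091,"dz":-0.06,"hand":0},{"wx":0,"wy":0,"wz":0.036,"dx":0.097,"dy":0.091,"dz":-0.06,"hand":0},{"wx":0,"wy":0,"wz":0.036,"dx":0.097,"dy":0.091,"dz":-0.06,"hand":0},{"wx":0,"wy":0,"wz":0.036,"dx":0.097,"dy":0.091,"dz":-0.06,"hand":0}]' >/dev/null
python3 -m jog '[{"wx":0,"wy":0,"wz":0.036,"dx":0.097,"dy":0.091,"dz":-0.06,"hand":0},{"wx":0,"wy":0,"wz":0.036,"dx":0.097,"dy":0.091,"dz":-0.06,"hand":0},{"wx":0,"wy":0,"wz":0,"dx":0,"dy":0,"dz":0,"hand":0}]' >/dev/null
python3 -c "
from h import *; go(531.7,-293.5,4,-10)
im=r.snapshot('wrist'); cv2.imwrite('pics/w1.png',im[:,:,::-1])"
```

```text
t 2.18 pos [ 536.2 -285.7   75.4] d [-0.018 -0.031 -0.286] wz -0.004 wx,wy [-0.004  0.002] q7 -0.17 open 87.8 f [0.3 0.9 0.1] 0.0
```

View pics/w1.png

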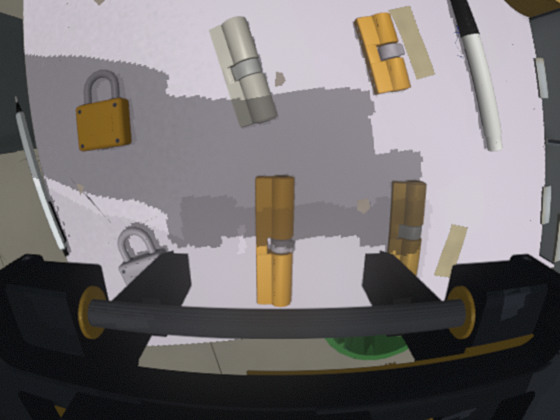

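The wrist view shows the long cylinder at ~(275,243), centred between the fingertips. The steel padlock and medium lie just outside the fingers, so I pre-close to ~60 mm and descend.

```bash

python3 -m jog '[{"wx":0,"wy":0,"wz":0,"dx":0,"dy":0,"dz":0,"hand":0.3},{"wx":0,"wy":0,"wz":0,"dx":0,"dy":0,"dz":0,"hand":0.3},{"wx":0,"wy":0,"wz":0,"dx":0,"dy":0,"dz":0,"hand":0.3}]' >/dev/null
python3 -c "from h import *; go(531.7,-293.5,4,-10)"
```

```text
t 2.48 pos [ 529.4 -296.7   78. ] d [ 0.009  0.013 -0.296] wz 0.004 wx,wy [ 0.001 -0.   ] q7 -0.17 open 70.0 f [-0.6 -0.3  0.9] 0.0
```

```bash

python3 -m jog '[{"wx":0,"wy":0,"wz":0,"dx":0.009,"dy":0.012,"dz":-0.09,"hand":0.3},{"wx":0,"wy":0,"wz":0,"dx":0,"dy":0,"dz":-0.09,"hand":0.3},{"wx":0,"wy":0,"wz":0,"dx":0,"dy":0,"dz":-0.07,"hand":0.3},{"wx":0,"wy":0,"wz":0,"dx":0,"dy":0,"dz":-0.03,"hand":0.3},{"wx":0,"wy":0,"wz":0,"dx":0,"dy":0,"dz":-0.012,"hand":0.3}]' >/dev/null
python3 -m jog '[{"wx":0,"wy":0,"wz":0,"dx":0,"dy":0,"dz":0,"hand":0.3},{"wx":0,"wy":0,"wz":0,"dx":0,"dy":0,"dz":0,"hand":0.3}]' >/dev/null
python3 -c "from h import *; go(531.7,-293.5,4,-10)"
```

```text
t 3.07 pos [ 533.2 -292.3    5.4] d [-0.006 -0.005 -0.006] wz 0.003 wx,wy [0.    0.001] q7 -0.22 open 61.5 f [ 0.7 -0.2 -0.1] 0.0
```

```bash

python3 -m jog '[{"wx":0,"wy":0,"wz":0,"dx":0,"dy":0,"dz":0,"hand":1},{"wx":0,"wy":0,"wz":0,"dx":0,"dy":0,"dz":0,"hand":1},{"wx":0,"wy":0,"wz":0,"dx":0,"dy":0,"dz":0,"hand":1},{"wx":0,"wy":0,"wz":0,"dx":0,"dy":0,"dz":0,"hand":1},{"wx":0,"wy":0,"wz":0,"dx":0,"dy":0,"dz":0,"hand":1}]' 40 >/dev/null
python3 -m jog '[{"wx":0,"wy":0,"wz":0,"dx":0,"dy":0,"dz":0,"hand":1},{"wx":0,"wy":0,"wz":0,"dx":0,"dy":0,"dz":0,"hand":1},{"wx":0,"wy":0,"wz":0,"dx":0,"dy":0,"dz":0,"hand":1},{"wx":0,"wy":0,"wz":0,"dx":0,"dy":0,"dz":0,"hand":1}]' 
python3 -c "from h import *; go(454.8,47.1,75,5.5)"
```

```text
clock: 3.82
tool_pos: [0.5331, -0.2916, 0.0047]
eef_rot: [0.768, 0.641, 0.0, 0.0]
contact_force: [0.4, -0.1, 2.1]
opening: 0.291
finger_force: 40.0
t 3.82 pos [ 533.1 -291.6    4.7] d [-0.313  1.355  0.281] wz 0.138 wx,wy [0. 0.] q7 -0.22 open 25.6 f [ 0.4 -0.1  2.1] 40.0
```

```bash

python3 -m jog '[{"wx":0,"wy":0,"wz":0,"dx":0,"dy":0,"dz":0.07,"hand":1},{"wx":0,"wy":0,"wz":0,"dx":0,"dy":0,"dz":0.12,"hand":1},{"wx":0,"wy":0,"wz":0.01,"dx":-0.02,"dy":0.085,"dz":0.09,"hand":1},{"wx":0,"wy":0,"wz":0.012,"dx":-0.029,"dy":0.125,"dz":0,"hand":1},{"wx":0,"wy":0,"wz":0.012,"dx":-0.029,"dy":0.125,"dz":0,"hand":1}]' >/dev/null
python3 -m jog '[{"wx":0,"wy":0,"wz":0.012,"dx":-0.029,"dy":0.125,"dz":0,"hand":1},{"wx":0,"wy":0,"wz":0.012,"dx":-0.029,"dy":0.125,"dz":0,"hand":1},{"wx":0,"wy":0,"wz":0.012,"dx":-0.029,"dy":0.125,"dz":0,"hand":1},{"wx":0,"wy":0,"wz":0.012,"dx":-0.029,"dy":0.125,"dz":0,"hand":1},{"wx":0,"wy":0,"wz":0.012,"dx":-0.029,"dy":0.125,"dz":0,"hand":1}]' >/dev/null
python3 -m jog '[{"wx":0,"wy":0,"wz":0.012,"dx":-0.029,"dy":0.125,"dz":0,"hand":1},{"wx":0,"wy":0,"wz":0.012,"dx":-0.029,"dy":0.125,"dz":0,"hand":1},{"wx":0,"wy":0,"wz":0.012,"dx":-0.029,"dy":0.125,"dz":0,"hand":1},{"wx":0,"wy":0,"wz":0.012,"dx":-0.029,"dy":0.125,"dz":0,"hand":1},{"wx":0,"wy":0,"wz":0,"dx":0,"dy":0.01,"dz":0,"hand":1}]' >/dev/null
python3 -m jog '[{"wx":0,"wy":0,"wz":0,"dx":0,"dy":0,"dz":0,"hand":1},{"wx":0,"wy":0,"wz":0,"dx":0,"dy":0,"dz":0,"hand":1},{"wx":0,"wy":0,"wz":0,"dx":0,"dy":0,"dz":0,"hand":1}]' >/dev/null
python3 -c "
from h import *; go(454.8,47.1,13,5.5)
im=r.snapshot('wrist'); cv2.imwrite('pics/w2.png',im[:,:,::-1])"
```

```text
t 5.32 pos [448.1  74.2  74.4] d [ 0.027 -0.108 -0.246] wz -0.003 wx,wy [ 0.001 -0.   ] q7 -0.65 open 25.2 f [-0.1 -0.3 -1.8] 40.0
```

View pics/w2.png

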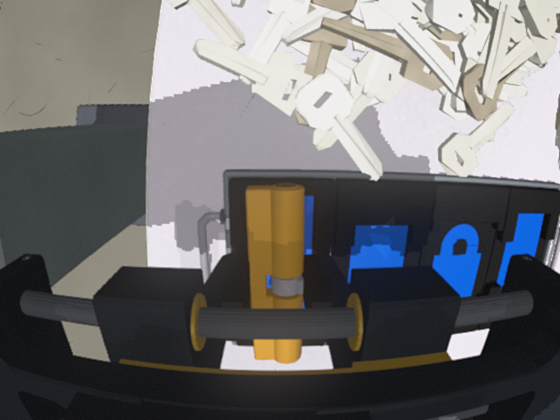

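The long cylinder is held straight in the fingers, ~27 mm too far in +y over its pocket. I correct and then descend.

```bash

python3 -m jog '[{"wx":0,"wy":0,"wz":0,"dx":0.014,"dy":-0.055,"dz":-0.02,"hand":1},{"wx":0,"wy":0,"wz":0,"dx":0.013,"dy":-0.053,"dz":-0.02,"hand":1},{"wx":0,"wy":0,"wz":0,"dx":0,"dy":0,"dz":-0.03,"hand":1},{"wx":0,"wy":0,"wz":0,"dx":0,"dy":0,"dz":-0.03,"hand":1},{"wx":0,"wy":0,"wz":0,"dx":0,"dy":0,"dz":0,"hand":1}]' >/dev/null
python3 -m jog '[{"wx":0,"wy":0,"wz":0,"dx":0,"dy":0,"dz":0,"hand":1},{"wx":0,"wy":0,"wz":0,"dx":0,"dy":0,"dz":0,"hand":1}]' >/dev/null
python3 -c "
from h import *; go(454.8,47.1,13.5,5.5)"
```

```text
t 5.95 pos [454.6  49.6  49.4] d [ 0.001 -0.01  -0.144] wz -0.005 wx,wy [-0. -0.] q7 -0.62 open 24.9 f [ 0.3  0.6 -2.3] 40.0
```

```bash

python3 -m jog '[{"wx":0,"wy":0,"wz":0,"dx":0,"dy":-0.009,"dz":-0.05,"hand":1},{"wx":0,"wy":0,"wz":0,"dx":0,"dy":0,"dz":-0.04,"hand":1},{"wx":0,"wy":0,"wz":0,"dx":0,"dy":0,"dz":-0.03,"hand":1},{"wx":0,"wy":0,"wz":0,"dx":0,"dy":0,"dz":-0.02,"hand":1},{"wx":0,"wy":0,"wz":0,"dx":0,"dy":0,"dz":-0.003,"hand":1}]' >/dev/null
python3 -m jog '[{"wx":0,"wy":0,"wz":0,"dx":0,"dy":0,"dz":0,"hand":1},{"wx":0,"wy":0,"wz":0,"dx":0,"dy":0,"dz":0,"hand":1}]' >/dev/null
python3 -c "
from h import *; go(454.8,47.1,13.5,5.5)"
```

```text
t 6.53 pos [455.7  47.1  17.1] d [-0.004  0.    -0.014] wz -0.004 wx,wy [ 0.    -0.001] q7 -1.0 open 25.1 f [-0.3  0.1 -1.2] 40.0
```

```bash

python3 -m jog '[{"wx":0,"wy":0,"wz":0,"dx":0,"dy":0,"dz":-0.006,"hand":1},{"wx":0,"wy":0,"wz":0,"dx":0,"dy":0,"dz":-0.006,"hand":1},{"wx":0,"wy":0,"wz":0,"dx":0,"dy":0,"dz":0,"hand":1}]' 
python3 -c "
from h import *; go(454.8,47.1,13.5,5.5)"
```

```text
clock: 6.78
tool_pos: [0.4557, 0.0469, 0.0141]
eef_rot: [0.669, 0.743, -0.001, -0.001]
contact_force: [0.2, 0.9, -2.9]
opening: 0.282
finger_force: 40.0
t 6.78 pos [455.7  46.9  14.1] d [-0.004  0.001 -0.002] wz -0.004 wx,wy [ 0.    -0.001] q7 -1.16 open 24.9 f [ 0.2  0.9 -2.9] 40.0
```

```bash

python3 -m jog '[{"wx":0,"wy":0,"wz":0,"dx":0,"dy":0,"dz":-0.002,"hand":0.48},{"wx":0,"wy":0,"wz":0,"dx":0,"dy":0,"dz":0,"hand":0.48},{"wx":0,"wy":0,"wz":0,"dx":0,"dy":0,"dz":0,"hand":0.48},{"wx":0,"wy":0,"wz":0,"dx":0,"dy":0,"dz":0,"hand":0.48},{"wx":0,"wy":0,"wz":0,"dx":0,"dy":0,"dz":0,"hand":0.48}]' >/dev/null
python3 -m jog '[{"wx":0,"wy":0,"wz":0,"dx":0,"dy":0,"dz":0.05,"hand":0.48},{"wx":0,"wy":0,"wz":0,"dx":0,"dy":0,"dz":0.08,"hand":0.48},{"wx":0,"wy":0,"wz":0,"dx":0,"dy":0,"dz":0.1,"hand":0.48},{"wx":0,"wy":0,"wz":0,"dx":0,"dy":0,"dz":0.05,"hand":0.3}]' >/dev/null
python3 -c "
from h import *; go(427.1+12*np.sin(np.radians(-5.6)),-174.9-12*np.cos(np.radians(-5.6)),60,-5.6)
im=r.snapshot('wrist'); cv2.imwrite('pics/w3.png',im[:,:,::-1]); print(r.get_state()['q'].round(2))"
```

```text
t 7.53 pos [455.7  46.5  85.3] d [-0.119 -0.933 -0.101] wz -0.101 wx,wy [ 0.    -0.001] q7 -1.03 open 50.1 f [0.7 0.3 0.3] 0.0
[ 0.04  0.79 -0.4   2.17  0.92  0.35 -1.03]
```

View pics/w3.png

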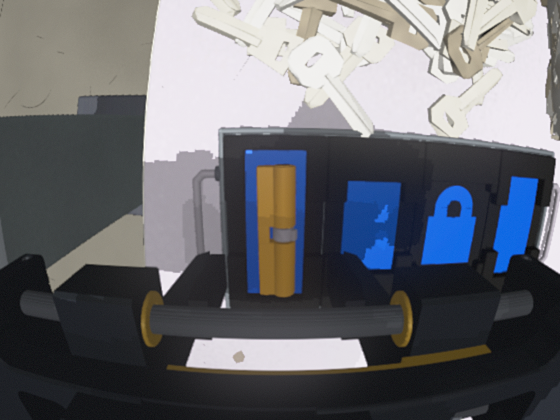

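The long cylinder lies flat in its pocket, with margin all round (275,230). Next is the padlock.

```bash

python3 -m jog '[{"wx":0,"wy":0,"wz":-0.012,"dx":-0.014,"dy":-0.08,"dz":0,"hand":0.2},{"wx":0,"wy":0,"wz":-0.014,"dx":-0.016,"dy":-0.125,"dz":0,"hand":0.2},{"wx":0,"wy":0,"wz":-0.014,"dx":-0.016,"dy":-0.13,"dz":0,"hand":0.2},{"wx":0,"wy":0,"wz":-0.014,"dx":-0.016,"dy":-0.13,"dz":0,"hand":0.2},{"wx":0,"wy":0,"wz":-0.014,"dx":-0.016,"dy":-0.13,"dz":0,"hand":0.2}]' >/dev/null
python3 -m jog '[{"wx":0,"wy":0,"wz":-0.014,"dx":-0.016,"dy":-0.13,"dz":-0.02,"hand":0.2},{"wx":0,"wy":0,"wz":-0.012,"dx":-0.014,"dy":-0.12,"dz":-0.03,"hand":0.2},{"wx":0,"wy":0,"wz":-0.01,"dx":-0.014,"dy":-0.085,"dz":-0.04,"hand":0.2},{"wx":0,"wy":0,"wz":0,"dx":0,"dy":0,"dz":-0.03,"hand":0.2},{"wx":0,"wy":0,"wz":0,"dx":0,"dy":0,"dz":0,"hand":0.2}]' >/dev/null
python3 -m jog '[{"wx":0,"wy":0,"wz":0,"dx":0,"dy":0,"dz":0,"hand":0.2},{"wx":0,"wy":0,"wz":0,"dx":0,"dy":0,"dz":0,"hand":0.2}]' >/dev/null
python3 -c "
from h import *; go(425.9,-186.8,4.5,-5.6)"
```

```text
t 8.58 pos [ 425.4 -184.7   53.5] d [ 0.002 -0.008 -0.196] wz 0.002 wx,wy [-0.    -0.001] q7 -0.81 open 70.5 f [-0.6 -0.9 -0.5] 0.0
```

```bash

python3 -m jog '[{"wx":0,"wy":0,"wz":0,"dx":0.002,"dy":-0.008,"dz":-0.06,"hand":0.2},{"wx":0,"wy":0,"wz":0,"dx":0,"dy":0,"dz":-0.07,"hand":0.2},{"wx":0,"wy":0,"wz":0,"dx":0,"dy":0,"dz":-0.045,"hand":0.2},{"wx":0,"wy":0,"wz":0,"dx":0,"dy":0,"dz":-0.016,"hand":0.2},{"wx":0,"wy":0,"wz":0,"dx":0,"dy":0,"dz":0,"hand":0.2}]' >/dev/null
python3 -m jog '[{"wx":0,"wy":0,"wz":0,"dx":0,"dy":0,"dz":0,"hand":0.2},{"wx":0,"wy":0,"wz":0,"dx":0,"dy":0,"dz":0,"hand":0.2}]'
python3 -c "
from h import *; go(425.9,-186.8,4.5,-5.6)"
```

```text
clock: 9.17
tool_pos: [0.4261, -0.1874, 0.0062]
eef_rot: [0.743, 0.67, -0.0, -0.001]
contact_force: [-0.0, -0.3, -0.1]
opening: 0.803
finger_force: 0.0
t 9.17 pos [ 426.1 -187.4    6.2] d [-0.001  0.002 -0.007] wz 0.003 wx,wy [-0.    -0.001] q7 -0.98 open 70.7 f [-0.  -0.3 -0.1] 0.0
```

```bash

python3 -m jog '[{"wx":0,"wy":0,"wz":0,"dx":0,"dy":0,"dz":-0.007,"hand":1},{"wx":0,"wy":0,"wz":0,"dx":0,"dy":0,"dz":0,"hand":1},{"wx":0,"wy":0,"wz":0,"dx":0,"dy":0,"dz":0,"hand":1},{"wx":0,"wy":0,"wz":0,"dx":0,"dy":0,"dz":0,"hand":1},{"wx":0,"wy":0,"wz":0,"dx":0,"dy":0,"dz":0,"hand":1}]' >/dev/null
python3 -m jog '[{"wx":0,"wy":0,"wz":0,"dx":0,"dy":0,"dz":0,"hand":1},{"wx":0,"wy":0,"wz":0,"dx":0,"dy":0,"dz":0,"hand":1},{"wx":0,"wy":0,"wz":0,"dx":0,"dy":0,"dz":0,"hand":1}]'
python3 -c "
from h import *; go(596,48.7,70,5.5)"
```

```text
clock: 9.83
tool_pos: [0.4259, -0.188, 0.004]
eef_rot: [0.743, 0.669, -0.001, -0.0]
contact_force: [0.5, -0.6, 1.6]
opening: 0.451
finger_force: 40.0
t 9.83 pos [ 425.9 -188.     4. ] d [0.68  0.947 0.264] wz 0.1 wx,wy [ 0.    -0.001] q7 -1.01 open 39.7 f [ 0.5 -0.6  1.6] 40.0
```

```bash

python3 -m jog '[{"wx":0,"wy":0,"wz":0,"dx":0,"dy":0,"dz":0.07,"hand":1},{"wx":0,"wy":0,"wz":0,"dx":0,"dy":0,"dz":0.11,"hand":1},{"wx":0,"wy":0,"wz":0.01,"dx":0.05,"dy":0.07,"dz":0.08,"hand":1},{"wx":0,"wy":0,"wz":0.012,"dx":0.08,"dy":0.111,"dz":0,"hand":1},{"wx":0,"wy":0,"wz":0.012,"dx":0.08,"dy":0.111,"dz":0,"hand":1}]' >/dev/null
python3 -m jog '[{"wx":0,"wy":0,"wz":0.012,"dx":0.08,"dy":0.111,"dz":0,"hand":1},{"wx":0,"wy":0,"wz":0.012,"dx":0.08,"dy":0.111,"dz":0,"hand":1},{"wx":0,"wy":0,"wz":0.012,"dx":0.08,"dy":0.111,"dz":0,"hand":1},{"wx":0,"wy":0,"wz":0.012,"dx":0.08,"dy":0.111,"dz":0,"hand":1},{"wx":0,"wy":0,"wz":0.012,"dx":0.08,"dy":0.111,"dz":0,"hand":1}]' >/dev/null
python3 -m jog '[{"wx":0,"wy":0,"wz":0.006,"dx":0.07,"dy":0.1,"dz":0,"hand":1},{"wx":0,"wy":0,"wz":0,"dx":0,"dy":0,"dz":0,"hand":1},{"wx":0,"wy":0,"wz":0,"dx":0,"dy":0,"dz":0,"hand":1},{"wx":0,"wy":0,"wz":0,"dx":0,"dy":0,"dz":0,"hand":1},{"wx":0,"wy":0,"wz":0,"dx":0,"dy":0,"dz":0,"hand":1}]' >/dev/null
python3 -c "
from h import *; go(596,48.7,13,5.5)
im=r.snapshot('wrist'); cv2.imwrite('pics/w4.png',im[:,:,::-1])"
```

```text
t 11.08 pos [594.3  46.6  68.2] d [ 0.007  0.009 -0.221] wz 0.001 wx,wy [ 0.002 -0.002] q7 -0.78 open 39.5 f [-0.3 -0.3 -2.6] 40.0
```

View pics/w4.png

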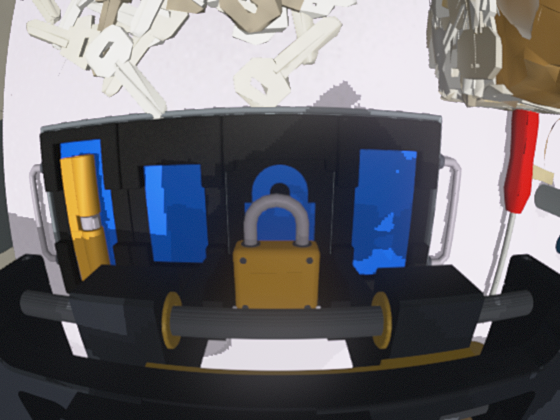

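The padlock (277,250) is held square and lined up on its pocket outline (280,200). I lower it.

```bash

python3 -m jog '[{"wx":0,"wy":0,"wz":0,"dx":0.006,"dy":0.009,"dz":-0.06,"hand":1},{"wx":0,"wy":0,"wz":0,"dx":0,"dy":0,"dz":-0.07,"hand":1},{"wx":0,"wy":0,"wz":0,"dx":0,"dy":0,"dz":-0.05,"hand":1},{"wx":0,"wy":0,"wz":0,"dx":0,"dy":0,"dz":-0.025,"hand":1},{"wx":0,"wy":0,"wz":0,"dx":0,"dy":0,"dz":-0.008,"hand":1}]' >/dev/null
python3 -m jog '[{"wx":0,"wy":0,"wz":0,"dx":0,"dy":0,"dz":0,"hand":1},{"wx":0,"wy":0,"wz":0,"dx":0,"dy":0,"dz":0,"hand":1},{"wx":0,"wy":0,"wz":0,"dx":0,"dy":0,"dz":0,"hand":1}]' >/dev/null
python3 -c "
from h import *; go(596,48.7,12.7,5.5)"
```

```text
t 11.8 pos [597.6  51.3  16.3] d [-0.006 -0.011 -0.014] wz -0.0 wx,wy [ 0.    -0.001] q7 -0.84 open 39.5 f [ 0.3  0.1 -1.6] 40.0
```

```bash

python3 -m jog '[{"wx":0,"wy":0,"wz":0,"dx":-0.006,"dy":-0.01,"dz":-0.007,"hand":1},{"wx":0,"wy":0,"wz":0,"dx":0,"dy":0,"dz":-0.007,"hand":1},{"wx":0,"wy":0,"wz":0,"dx":0,"dy":0,"dz":0,"hand":1},{"wx":0,"wy":0,"wz":0,"dx":0,"dy":0,"dz":0,"hand":1}]'
python3 -m jog '[{"wx":0,"wy":0,"wz":0,"dx":0,"dy":0,"dz":0,"hand":0.34},{"wx":0,"wy":0,"wz":0,"dx":0,"dy":0,"dz":0,"hand":0.34},{"wx":0,"wy":0,"wz":0,"dx":0,"dy":0,"dz":0,"hand":0.34},{"wx":0,"wy":0,"wz":0,"dx":0,"dy":0,"dz":0,"hand":0.34}]' >/dev/null
python3 -m jog '[{"wx":0,"wy":0,"wz":0,"dx":0,"dy":0,"dz":0.05,"hand":0.34},{"wx":0,"wy":0,"wz":0,"dx":0,"dy":0,"dz":0.09,"hand":0.34},{"wx":0,"wy":0,"wz":0,"dx":0,"dy":0,"dz":0.1,"hand":0.34}]' >/dev/null
python3 -c "
from h import *; go(625.8,-174.3,60,6)"
```

```text
clock: 12.13
tool_pos: [0.5956, 0.0484, 0.0122]
eef_rot: [0.672, 0.74, -0.001, -0.001]
contact_force: [-0.3, 0.0, -1.8]
opening: 0.447
finger_force: 40.0
t 12.72 pos [594.7  48.   72.6] d [ 0.124 -0.889 -0.05 ] wz 0.004 wx,wy [ 0.001 -0.002] q7 -0.77 open 58.0 f [ 0.8 -0.3 -0.5] 0.0
```

```bash

python3 -m jog '[{"wx":0,"wy":0,"wz":0,"dx":0.012,"dy":-0.08,"dz":0,"hand":0.34},{"wx":0,"wy":0,"wz":0,"dx":0.017,"dy":-0.12,"dz":0,"hand":0.34},{"wx":0,"wy":0,"wz":0,"dx":0.018,"dy":-0.13,"dz":0,"hand":0.34},{"wx":0,"wy":0,"wz":0,"dx":0.018,"dy":-0.13,"dz":0,"hand":0.34},{"wx":0,"wy":0,"wz":0,"dx":0.018,"dy":-0.13,"dz":0,"hand":0.34}]' >/dev/null
python3 -m jog '[{"wx":0,"wy":0,"wz":0.002,"dx":0.017,"dy":-0.12,"dz":0,"hand":0.34},{"wx":0,"wy":0,"wz":0.002,"dx":0.014,"dy":-0.1,"dz":-0.03,"hand":0.34},{"wx":0,"wy":0,"wz":0,"dx":0.01,"dy":-0.079,"dz":-0.05,"hand":0.34},{"wx":0,"wy":0,"wz":0,"dx":0,"dy":0,"dz":-0.03,"hand":0.34},{"wx":0,"wy":0,"wz":0,"dx":0,"dy":0,"dz":0,"hand":0.34}]' >/dev/null
python3 -m jog '[{"wx":0,"wy":0,"wz":0,"dx":0,"dy":0,"dz":0,"hand":0.34},{"wx":0,"wy":0,"wz":0,"dx":0,"dy":0,"dz":0,"hand":0.34}]' >/dev/null
python3 -c "
from h import *; go(625.8,-174.3,4,6)"
```

```text
t 13.72 pos [ 627.  -171.1   45.6] d [-0.005 -0.013 -0.167] wz -0.001 wx,wy [-0.001 -0.001] q7 -0.36 open 58.2 f [ 0.5 -0.4  0.1] 0.0
```

```bash

python3 -m jog '[{"wx":0,"wy":0,"wz":0,"dx":-0.004,"dy":-0.01,"dz":-0.05,"hand":0.34},{"wx":0,"wy":0,"wz":0,"dx":0,"dy":0,"dz":-0.06,"hand":0.34},{"wx":0,"wy":0,"wz":0,"dx":0,"dy":0,"dz":-0.035,"hand":0.34},{"wx":0,"wy":0,"wz":0,"dx":0,"dy":0,"dz":-0.015,"hand":0.34},{"wx":0,"wy":0,"wz":0,"dx":0,"dy":0,"dz":0,"hand":0.34}]' >/dev/null
python3 -m jog '[{"wx":0,"wy":0,"wz":0,"dx":0,"dy":0,"dz":0,"hand":0.34},{"wx":0,"wy":0,"wz":0,"dx":0,"dy":0,"dz":0,"hand":0.34}]' >/dev/null
python3 -c "
from h import *; go(625.8,-174.3,4,6)"
```

```text
t 14.3 pos [ 626.  -176.     4.9] d [-0.001  0.007 -0.003] wz 0.0 wx,wy [ 0.    -0.001] q7 -0.39 open 58.1 f [ 0.5 -0.1  0.1] 0.0
```

```bash

python3 -m jog '[{"wx":0,"wy":0,"wz":0,"dx":0,"dy":0.006,"dz":-0.002,"hand":1},{"wx":0,"wy":0,"wz":0,"dx":0,"dy":0,"dz":0,"hand":1},{"wx":0,"wy":0,"wz":0,"dx":0,"dy":0,"dz":0,"hand":1},{"wx":0,"wy":0,"wz":0,"dx":0,"dy":0,"dz":0,"hand":1},{"wx":0,"wy":0,"wz":0,"dx":0,"dy":0,"dz":0,"hand":1}]' >/dev/null
python3 -m jog '[{"wx":0,"wy":0,"wz":0,"dx":0,"dy":0,"dz":0,"hand":1},{"wx":0,"wy":0,"wz":0,"dx":0,"dy":0,"dz":0,"hand":1},{"wx":0,"wy":0,"wz":0,"dx":0,"dy":0,"dz":0,"hand":1}]' >/dev/null
python3 -c "
from h import *; go(524.7,53.8,75,5.5)"
```

```text
t 14.97 pos [ 625.8 -174.7    4.3] d [-0.404  0.914  0.283] wz -0.004 wx,wy [ 0.    -0.001] q7 -0.4 open 25.1 f [0.4 0.3 1.1] 40.0
```

```bash

python3 -m jog '[{"wx":0,"wy":0,"wz":0,"dx":0,"dy":0,"dz":0.07,"hand":1},{"wx":0,"wy":0,"wz":0,"dx":0,"dy":0,"dz":0.12,"hand":1},{"wx":0,"wy":0,"wz":-0.004,"dx":-0.03,"dy":0.07,"dz":0.09,"hand":1},{"wx":0,"wy":0,"wz":0,"dx":-0.05,"dy":0.113,"dz":0,"hand":1},{"wx":0,"wy":0,"wz":0,"dx":-0.053,"dy":0.12,"dz":0,"hand":1}]' >/dev/null
python3 -m jog '[{"wx":0,"wy":0,"wz":0,"dx":-0.053,"dy":0.12,"dz":0,"hand":1},{"wx":0,"wy":0,"wz":0,"dx":-0.053,"dy":0.12,"dz":0,"hand":1},{"wx":0,"wy":0,"wz":0,"dx":-0.053,"dy":0.12,"dz":0,"hand":1},{"wx":0,"wy":0,"wz":0,"dx":-0.05,"dy":0.113,"dz":0,"hand":1},{"wx":0,"wy":0,"wz":0,"dx":-0.042,"dy":0.095,"dz":0,"hand":1}]' >/dev/null
python3 -m jog '[{"wx":0,"wy":0,"wz":0,"dx":-0.02,"dy":0.043,"dz":-0.03,"hand":1},{"wx":0,"wy":0,"wz":0,"dx":0,"dy":0,"dz":-0.05,"hand":1},{"wx":0,"wy":0,"wz":0,"dx":0,"dy":0,"dz":-0.02,"hand":1},{"wx":0,"wy":0,"wz":0,"dx":0,"dy":0,"dz":0,"hand":1},{"wx":0,"wy":0,"wz":0,"dx":0,"dy":0,"dz":0,"hand":1}]' >/dev/null
python3 -c "
from h import *; go(524.7,53.8,13,5.5)
im=r.snapshot('wrist'); cv2.imwrite('pics/w5.png',im[:,:,::-1])"
```

```text
t 16.22 pos [524.8  53.   49.4] d [-0.     0.003 -0.146] wz 0.001 wx,wy [ 0.001 -0.001] q7 -0.98 open 25.2 f [ 0.4 -0.6 -1.8] 40.0
```

View pics/w5.png

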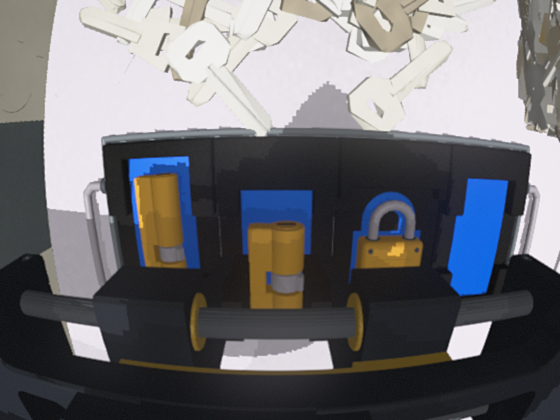

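The short cylinder (275,265) is over its pocket, and the padlock (390,235) sits in its outline. I lower the short one.

```bash

python3 -m jog '[{"wx":0,"wy":0,"wz":0,"dx":0,"dy":0.002,"dz":-0.04,"hand":1},{"wx":0,"wy":0,"wz":0,"dx":0,"dy":0,"dz":-0.045,"hand":1},{"wx":0,"wy":0,"wz":0,"dx":0,"dy":0,"dz":-0.03,"hand":1},{"wx":0,"wy":0,"wz":0,"dx":0,"dy":0,"dz":-0.02,"hand":1},{"wx":0,"wy":0,"wz":0,"dx":0,"dy":0,"dz":-0.006,"hand":1}]' >/dev/null
python3 -m jog '[{"wx":0,"wy":0,"wz":0,"dx":0,"dy":0,"dz":0,"hand":1},{"wx":0,"wy":0,"wz":0,"dx":0,"dy":0,"dz":0,"hand":1},{"wx":0,"wy":0,"wz":0,"dx":0,"dy":0,"dz":0,"hand":1}]' >/dev/null
python3 -c "
from h import *; go(524.7,53.8,13,5.5)"
```

```text
t 16.93 pos [524.8  54.5  14.1] d [-0.    -0.003 -0.004] wz -0.0 wx,wy [ 0.    -0.001] q7 -1.05 open 25.3 f [ 0.2 -0.  -1.9] 40.0
```

```bash

python3 -m jog '[{"wx":0,"wy":0,"wz":0,"dx":0,"dy":-0.002,"dz":-0.005,"hand":1},{"wx":0,"wy":0,"wz":0,"dx":0,"dy":0,"dz":0,"hand":1},{"wx":0,"wy":0,"wz":0,"dx":0,"dy":0,"dz":0,"hand":0.5},{"wx":0,"wy":0,"wz":0,"dx":0,"dy":0,"dz":0,"hand":0.5},{"wx":0,"wy":0,"wz":0,"dx":0,"dy":0,"dz":0,"hand":0.5}]' >/dev/null
python3 -m jog '[{"wx":0,"wy":0,"wz":0,"dx":0,"dy":0,"dz":0,"hand":0.5},{"wx":0,"wy":0,"wz":0,"dx":0,"dy":0,"dz":0,"hand":0.5},{"wx":0,"wy":0,"wz":0,"dx":0,"dy":0,"dz":0.05,"hand":0.5},{"wx":0,"wy":0,"wz":0,"dx":0,"dy":0,"dz":0.09,"hand":0.5},{"wx":0,"wy":0,"wz":0,"dx":0,"dy":0,"dz":0.1,"hand":0.5}]' >/dev/null
python3 -c "
from h import *; go(614.7,-298.9,75,-8.4)"
```

```text
t 17.77 pos [523.6  53.7  72.5] d [ 0.364 -1.41   0.01 ] wz -0.122 wx,wy [ 0.001 -0.002] q7 -0.94 open 44.1 f [-0.7  0.6  0.2] 0.0
```

```bash

python3 -m jog '[{"wx":0,"wy":0,"wz":-0.01,"dx":0.02,"dy":-0.08,"dz":0,"hand":0.15},{"wx":0,"wy":0,"wz":-0.011,"dx":0.031,"dy":-0.12,"dz":0,"hand":0.15},{"wx":0,"wy":0,"wz":-0.011,"dx":0.033,"dy":-0.125,"dz":0,"hand":0.15},{"wx":0,"wy":0,"wz":-0.011,"dx":0.033,"dy":-0.125,"dz":0,"hand":0.15},{"wx":0,"wy":0,"wz":-0.011,"dx":0.033,"dy":-0.125,"dz":0,"hand":0.15}]' >/dev/null
python3 -m jog '[{"wx":0,"wy":0,"wz":-0.011,"dx":0.033,"dy":-0.125,"dz":0,"hand":0.15},{"wx":0,"wy":0,"wz":-0.011,"dx":0.033,"dy":-0.125,"dz":0,"hand":0.15},{"wx":0,"wy":0,"wz":-0.011,"dx":0.033,"dy":-0.125,"dz":0,"hand":0.15},{"wx":0,"wy":0,"wz":-0.011,"dx":0.033,"dy":-0.125,"dz":0,"hand":0.15},{"wx":0,"wy":0,"wz":-0.011,"dx":0.031,"dy":-0.12,"dz":0,"hand":0.15}]' >/dev/null
python3 -m jog '[{"wx":0,"wy":0,"wz":-0.009,"dx":0.025,"dy":-0.1,"dz":0,"hand":0.15},{"wx":0,"wy":0,"wz":-0.004,"dx":0.015,"dy":-0.07,"dz":-0.03,"hand":0.15},{"wx":0,"wy":0,"wz":0,"dx":0.006,"dy":-0.045,"dz":-0.03,"hand":0.15},{"wx":0,"wy":0,"wz":0,"dx":0,"dy":0,"dz":0,"hand":0.15},{"wx":0,"wy":0,"wz":0,"dx":0,"dy":0,"dz":0,"hand":0.15}]' >/dev/null
python3 -m jog '[{"wx":0,"wy":0,"wz":0,"dx":0,"dy":0,"dz":0,"hand":0.15}]' >/dev/null
python3 -c "
from h import *; go(614.7,-298.9,4,-8.4)
im=r.snapshot('wrist'); cv2.imwrite('pics/w6.png',im[:,:,::-1])"
```

```text
t 19.1 pos [ 614.4 -296.1   57.7] d [ 0.001 -0.011 -0.215] wz -0.001 wx,wy [-0.001 -0.001] q7 -0.34 open 74.8 f [ 0.4 -0.1  0.3] 0.0
```

View pics/w6.png

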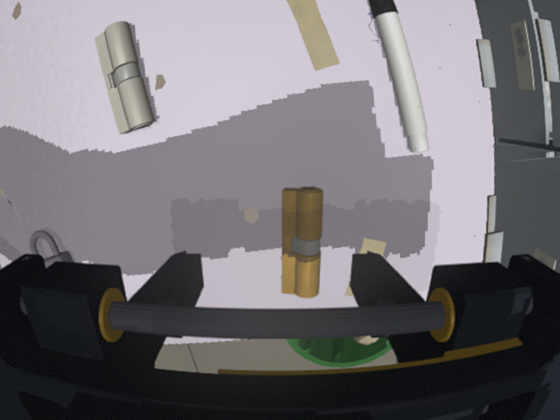

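The medium cylinder (303,242) is between the fingers, offset toward the right finger as planned, and the hand is clear of the drawer. I descend.

```bash

python3 -m jog '[{"wx":0,"wy":0,"wz":0,"dx":0,"dy":-0.009,"dz":-0.06,"hand":0.15},{"wx":0,"wy":0,"wz":0,"dx":0,"dy":0,"dz":-0.07,"hand":0.15},{"wx":0,"wy":0,"wz":0,"dx":0,"dy":0,"dz":-0.05,"hand":0.15},{"wx":0,"wy":0,"wz":0,"dx":0,"dy":0,"dz":-0.028,"hand":0.15},{"wx":0,"wy":0,"wz":0,"dx":0,"dy":0,"dz":-0.005,"hand":0.15}]' >/dev/null
python3 -m jog '[{"wx":0,"wy":0,"wz":0,"dx":0,"dy":0,"dz":0,"hand":0.15},{"wx":0,"wy":0,"wz":0,"dx":0,"dy":0,"dz":0,"hand":0.15}]' >/dev/null
python3 -c "
from h import *; go(614.7,-298.9,4,-8.4)"
```

```text
t 19.73 pos [ 614.7 -300.7    4.5] d [-0.     0.007 -0.002] wz 0.001 wx,wy [-0.    -0.001] q7 -0.37 open 74.6 f [ 0.1 -0.6  0.1] 0.0
```

```bash

python3 -m jog '[{"wx":0,"wy":0,"wz":0,"dx":0,"dy":0.006,"dz":-0.001,"hand":1},{"wx":0,"wy":0,"wz":0,"dx":0,"dy":0,"dz":0,"hand":1},{"wx":0,"wy":0,"wz":0,"dx":0,"dy":0,"dz":0,"hand":1},{"wx":0,"wy":0,"wz":0,"dx":0,"dy":0,"dz":0,"hand":1},{"wx":0,"wy":0,"wz":0,"dx":0,"dy":0,"dz":0,"hand":1}]' >/dev/null
python3 -m jog '[{"wx":0,"wy":0,"wz":0,"dx":0,"dy":0,"dz":0,"hand":1},{"wx":0,"wy":0,"wz":0,"dx":0,"dy":0,"dz":0,"hand":1},{"wx":0,"wy":0,"wz":0,"dx":0,"dy":0,"dz":0,"hand":1},{"wx":0,"wy":0,"wz":0,"dx":0,"dy":0,"dz":0,"hand":1},{"wx":0,"wy":0,"wz":0,"dx":0,"dy":0,"dz":0,"hand":1}]' >/dev/null
python3 -c "
from h import *; go(664.8,67.3,75,5.5)"
```

```text
t 20.57 pos [ 614.7 -299.4    4.4] d [0.201 1.467 0.282] wz 0.122 wx,wy [ 0.    -0.001] q7 -0.37 open 23.6 f [1.  0.4 2.6] 40.0
```

```bash

python3 -m jog '[{"wx":0,"wy":0,"wz":0,"dx":-0.01,"dy":0,"dz":0.07,"hand":1},{"wx":0,"wy":0,"wz":0,"dx":-0.01,"dy":0,"dz":0.12,"hand":1},{"wx":0,"wy":0,"wz":0.006,"dx":0,"dy":0.08,"dz":0.09,"hand":1},{"wx":0,"wy":0,"wz":0.01,"dx":0,"dy":0.12,"dz":0,"hand":1},{"wx":0,"wy":0,"wz":0.01,"dx":0,"dy":0.125,"dz":0,"hand":1}]' >/dev/null
python3 -m jog '[{"wx":0,"wy":0,"wz":0.01,"dx":0,"dy":0.125,"dz":0,"hand":1},{"wx":0,"wy":0,"wz":0.01,"dx":0.02,"dy":0.125,"dz":0,"hand":1},{"wx":0,"wy":0,"wz":0.01,"dx":0.03,"dy":0.125,"dz":0,"hand":1},{"wx":0,"wy":0,"wz":0.01,"dx":0.03,"dy":0.125,"dz":0,"hand":1},{"wx":0,"wy":0,"wz":0.01,"dx":0.03,"dy":0.125,"dz":0,"hand":1}]' >/dev/null
python3 -m jog '[{"wx":0,"wy":0,"wz":0.01,"dx":0.03,"dy":0.125,"dz":0,"hand":1},{"wx":0,"wy":0,"wz":0.01,"dx":0.03,"dy":0.125,"dz":0,"hand":1},{"wx":0,"wy":0,"wz":0.01,"dx":0.025,"dy":0.11,"dz":0,"hand":1},{"wx":0,"wy":0,"wz":0.01,"dx":0.016,"dy":0.08,"dz":0,"hand":1},{"wx":0,"wy":0,"wz":0.006,"dx":0.01,"dy":0.06,"dz":0,"hand":1}]' >/dev/null
python3 -m jog '[{"wx":0,"wy":0,"wz":0,"dx":0,"dy":0.017,"dz":-0.02,"hand":1},{"wx":0,"wy":0,"wz":0,"dx":0,"dy":0,"dz":-0.03,"hand":1},{"wx":0,"wy":0,"wz":0,"dx":0,"dy":0,"dz":-0.03,"hand":1},{"wx":0,"wy":0,"wz":0,"dx":0,"dy":0,"dz":0,"hand":1},{"wx":0,"wy":0,"wz":0,"dx":0,"dy":0,"dz":0,"hand":1}]' >/dev/null
python3 -c "
from h import *; go(664.8,67.3,13,5.5)
im=r.snapshot('wrist'); cv2.imwrite('pics/w7.png',im[:,:,::-1])"
```

```text
t 22.23 pos [663.8  64.5  52.8] d [ 0.004  0.011 -0.159] wz 0.001 wx,wy [ 0.001 -0.002] q7 -0.68 open 23.6 f [ 0.5  0.6 -0.7] 40.0
```

View pics/w7.png

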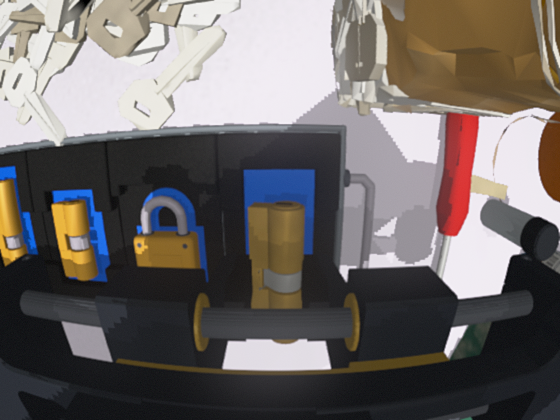

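```bash

python3 -c "
from h import *
print((unproj('scene',[(258,172)],0)*1000).round(), (unproj('top',[(143,90),(150,97)],0)*1000).round(),(unproj('top',[(143,90),(150,97)],.06)*1000).round())"
python3 -m jog '[{"wx":0,"wy":0,"wz":0,"dx":0.003,"dy":0.01,"dz":-0.04,"hand":1},{"wx":0,"wy":0,"wz":0,"dx":0,"dy":0,"dz":-0.04,"hand":1},{"wx":0,"wy":0,"wz":0,"dx":0,"dy":0,"dz":0,"hand":1},{"wx":0,"wy":0,"wz":0,"dx":0,"dy":0,"dz":0,"hand":1}]'
```

```text
[[806.  86.]] [[837. 110.]
 [820.  96.]] [[806.  94.]
 [790.  81.]]
clock: 22.62
tool_pos: [0.6645, 0.0695, 0.033]
eef_rot: [0.672, 0.74, -0.002, -0.001]
contact_force: [0.0, 0.1, -1.9]
opening: 0.266
finger_force: 40.0
```

```bash

python3 -m jog '[{"wx":0,"wy":0,"wz":0,"dx":0,"dy":-0.007,"dz":-0.025,"hand":1},{"wx":0,"wy":0,"wz":0,"dx":0,"dy":0,"dz":-0.025,"hand":1},{"wx":0,"wy":0,"wz":0,"dx":0,"dy":0,"dz":-0.015,"hand":1},{"wx":0,"wy":0,"wz":0,"dx":0,"dy":0,"dz":-0.01,"hand":1},{"wx":0,"wy":0,"wz":0,"dx":0,"dy":0,"dz":0,"hand":1}]' >/dev/null
python3 -m jog '[{"wx":0,"wy":0,"wz":0,"dx":0,"dy":0,"dz":0,"hand":1},{"wx":0,"wy":0,"wz":0,"dx":0,"dy":0,"dz":0,"hand":1}]' >/dev/null
python3 -c "
from h import *; go(664.8,67.3,13,5.5)"
```

```text
t 23.2 pos [665.5  68.2  15.6] d [-0.003 -0.004 -0.01 ] wz -0.0 wx,wy [ 0.    -0.001] q7 -0.71 open 23.4 f [-0.4  0.6 -1.3] 40.0
```

```bash

python3 -m jog '[{"wx":0,"wy":0,"wz":0,"dx":-0.002,"dy":-0.003,"dz":-0.006,"hand":1},{"wx":0,"wy":0,"wz":0,"dx":0,"dy":0,"dz":-0.005,"hand":1},{"wx":0,"wy":0,"wz":0,"dx":0,"dy":0,"dz":0,"hand":1},{"wx":0,"wy":0,"wz":0,"dx":0,"dy":0,"dz":0,"hand":1}]'
python3 -m jog '[{"wx":0,"wy":0,"wz":0,"dx":0,"dy":0,"dz":0,"hand":0.5},{"wx":0,"wy":0,"wz":0,"dx":0,"dy":0,"dz":0,"hand":0.5},{"wx":0,"wy":0,"wz":0,"dx":0,"dy":0,"dz":0,"hand":0.5},{"wx":0,"wy":0,"wz":0,"dx":0,"dy":0,"dz":0,"hand":0.5},{"wx":0,"wy":0,"wz":0,"dx":0,"dy":0,"dz":0,"hand":0.5}]' >/dev/null
python3 -m jog '[{"wx":0,"wy":0,"wz":0,"dx":0,"dy":0,"dz":0.05,"hand":0.5},{"wx":0,"wy":0,"wz":0,"dx":0,"dy":0,"dz":0.09,"hand":0.5},{"wx":0,"wy":0,"wz":0,"dx":0,"dy":0,"dz":0.12,"hand":0.5},{"wx":0,"wy":0,"wz":0,"dx":-0.05,"dy":-0.05,"dz":0.12,"hand":0.5},{"wx":0,"wy":0,"wz":0,"dx":-0.05,"dy":-0.12,"dz":0.05,"hand":0.5}]' >/dev/null
python3 -m jog '[{"wx":0,"wy":0,"wz":0,"dx":-0.05,"dy":-0.14,"dz":0,"hand":0.5},{"wx":0,"wy":0,"wz":0,"dx":-0.05,"dy":-0.14,"dz":0,"hand":0.5},{"wx":0,"wy":0,"wz":0,"dx":-0.05,"dy":-0.14,"dz":0,"hand":0.5},{"wx":0,"wy":0,"wz":0,"dx":-0.05,"dy":-0.14,"dz":0,"hand":0.5},{"wx":0,"wy":0,"wz":0,"dx":-0.05,"dy":-0.14,"dz":0,"hand":0.5}]' >/dev/null
python3 -m jog '[{"wx":0,"wy":0,"wz":0,"dx":-0.05,"dy":-0.14,"dz":0,"hand":0.5},{"wx":0,"wy":0,"wz":0,"dx":-0.05,"dy":-0.14,"dz":0,"hand":0.5},{"wx":0,"wy":0,"wz":0,"dx":-0.05,"dy":-0.14,"dz":0,"hand":0.5},{"wx":0,"wy":0,"wz":0,"dx":-0.02,"dy":-0.07,"dz":0,"hand":0.5},{"wx":0,"wy":0,"wz":0,"dx":0,"dy":0,"dz":0,"hand":0.5}]'
python3 - <<'E'
from h import *
im=r.snapshot("top"); cv2.imwrite("pics/top9.png",im[:,:,::-1])
cv2.imwrite("pics/t9c.png",cv2.resize(im[130:310,110:410,::-1],None,fx=2.66,fy=2.66,interpolation=cv2.INTER_CUBIC))
hsv=cv2.cvtColor(im,cv2.COLOR_RGB2HSV); N={"medium":(664.8,67.3),"padlock":(594.9,60.6),"short":(524.7,53.8),"long":(454.8,47.1)}
m=((hsv[:,:,0]>10)&(hsv[:,:,0]<32)&(hsv[:,:,1]>110)&(hsv[:,:,2]>60)).astype(np.uint8); m[:,:125]=0;m[:,225:]=0;m[:140]=0;m[300:]=0
m=cv2.morphologyEx(m,cv2.MORPH_CLOSE,np.ones((7,7))); n,l,st,_=cv2.connectedComponentsWithStats(m)
for i in range(1,n):
    if st[i,4]>60: print(st[i,:4],rect("top",l==i,.02))
print(N)
E
```

```text
clock: 23.53
tool_pos: [0.6648, 0.0673, 0.0126]
eef_rot: [0.672, 0.74, -0.001, -0.001]
contact_force: [0.5, -0.7, -2.0]
opening: 0.265
finger_force: 40.0
clock: 25.2
tool_pos: [0.532, -0.2799, 0.1203]
eef_rot: [0.676, 0.737, -0.004, 0.0]
contact_force: [0.1, -1.1, -0.7]
opening: 0.503
finger_force: 0.0
[147 157  37  17] (array([663.4,  67.5], dtype=float32), [23.1, 70.0], 4.9)
[166 186  20  23] (array([596.2,  50.2], dtype=float32), [34.3, 41.2], -84.0)
[162 227  29  16] (array([523.4,  53.2], dtype=float32), [23.4, 52.8], 5.2)
[157 259  51  23] (array([455.2,  44.6], dtype=float32), [23.3, 92.9], 6.4)
{'medium': (664.8, 67.3), 'padlock': (594.9, 60.6), 'short': (524.7, 53.8), 'long': (454.8, 47.1)}
```

View pics/t9c.png

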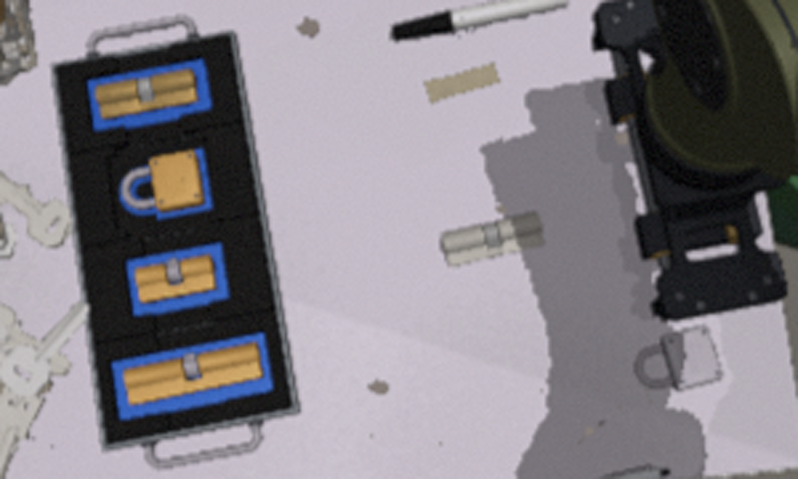

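All four brass pieces lie in their own pockets, within about 3 mm of the middles. The nickel cylinder and steel padlock are undisturbed, and the arm is clear.

```bash

python3 -m jog '[{"wx":0,"wy":0,"wz":0,"dx":0,"dy":0,"dz":0,"hand":0.5},{"wx":0,"wy":0,"wz":0,"dx":0,"dy":0,"dz":0,"hand":0.5},{"wx":0,"wy":0,"wz":0,"dx":0,"dy":0,"dz":0,"hand":0.5}]' >/dev/null; python3 -c "
from plant import r; print(r.finish_job())"
```

```text
the job is handed in; nothing more can be done
None
```

The job is handed in: by the last top view all four brass pieces lay flat in their own pockets, about 3 mm or less from the middles, with the nickel cylinder and steel padlock left in place, after about 25.5 s of robot time; the hand-in returned no verdict.

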